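# Wind the spring drive in its jig and set it out for test

### The arm

A 6-joint arm with a two-finger parallel gripper is mounted at the origin on the work surface. World frame = base frame: x ahead of the robot, y to its left, z up, the work surface at z = 0. Lengths are in m, angles in rad, forces in N, time in s.
With the tool pointing down it reaches from about 0.25 to 0.775 m from the base axis. Payload 4 kg.
Tool frame: the origin (TCP) lies on the centre line of the jaws, within the pads' length; the fingertips stand robot.tips_ahead ahead of it and the grasp point (between the pads) lies 8 mm behind it (robot.tips_ahead is the distance from the TCP to the fingertips, in m); z points along the fingers, y is the line along which they close (so a half turn about z gives the same grasp; the last joint's range is limited). The gripper opens to 94 mm and grips with 3 to 60 N. Pads are 16 mm wide; open, the fingers measure 119 mm over their backs; the gripper's body (75 mm by 177 mm) begins 78 mm behind the grasp point.
Start: joints at [1.123, 0.087, 1.371, -0, 1.684, -0.103], TCP at [0.186, 0.518, 0.217] pointing down, gripper open.
Joint ranges: [-3.1, 3.1], [-0.76, 2.03], [0.27, 2.55], [-1.08, 4.22], [0.17, 2.65], [-2.57, 2.57]. Speed limits (rad/s): [2.79, 2.79, 3.14, 3.14, 3.14, 3.14].

### API

Orientations are given as [roll, pitch, yaw] about the fixed x, y, z axes, in that order (R = Rz(yaw) Ry(pitch) Rx(roll)).
In Python, from bench import robot, snapshot, close_job, spotter gives the robot as it stands. The module is installed in compiled form; this text tells all that it offers.
- The arm moves only by the tool servo_tool, never from a script. Its argument "commands" is one flat list of numbers, 7 for each row, row after row: the shift along the tool's x, y, z in m, then the turn, a rotation vector about the tool's x, y, z in degrees, then the finger opening in m, from 0 to 0.094. In form: [x, y, z, ax, ay, az, grip, x, y, z, ax, ay, az, grip, ...]. A call has 1 to 10 rows; each row is the pose to reach, as a shift and turn from the pose commanded when the call began, along the tool's axes at that moment; what a row does not reach only later rows make up. A row lasts 1/8 s, in which the tool goes at most 62.5 mm and 10.7 degrees, less where a joint would pass 70% of its speed; a pose out of reach is approached as far as the arm can. A call with a gripper value outside its range is refused whole. The fingers move at their own pace and stop on an object; the grip force is fixed at half the most. Time passes only in rows, so rows that repeat a pose let the fingers close. It gives the time, the measured TCP pose, the force, the opening and the grip force at its end, in the units of the state.
- robot.get_obs(): the state, without advancing time (a new reading comes with each control period).
- snapshot(name): name is "scene" or "top" or "wrist"; returns a dict with "img" (480x640x3 uint8, blue, green, red), "camera_matrix" (3x3 intrinsics, pixels), "k1" (the pictures are not rectified: a ray, as slopes to the right and down, at radius r is drawn at 1 + k1 r^2 times it, then the intrinsics apply), "extrinsics" (4x4, takes a point from camera to world coordinates); the wrist camera has in their place "hand_eye" (4x4, takes a point from camera to tool coordinates, whose origin is the TCP and whose axes are the flange's). Camera axes: x right, y down, z forward; pixel columns grow to the right and rows downward; lengths in m; the calibration is good to about 2 mm. A picture is of the moment at which its call begins: read the wrist's pose just before it. There is no depth.
- close_job(): hands the job in; it is judged then, once.
Trained networks look in a picture, given as the dict that the camera call returned (one of the last four; its "shot" number tells which), for a name from the list of things; names that differ only in an ending like _2 or _b are one class to them, and where a whole thing is asked for, a point or a joint stands for the part that bears it (a point fixed in the world has none). Each returns a list of dicts, best first, with "conf" (0 to 1); they miss things now and then, are a little off and sometimes report something else, mostly with a low value. They report only what shows in the picture. A call takes as long as a camera call.
- spotter.trace(name, picture): "region" (480x640 bool, what is visible of it) and "box" ([left, top, width, height] in pixels, round what is visible of it).
The state is a dict: "time": time; "joint_positions": joint angles; "qvel": joint speeds; "joint_torque": joint torques, N m; "tool_pos": TCP position; "ee_rot": TCP orientation; "wrist_force": force on the tool from outside, world axes, zero at the start; "wrist_torque": the same for the moment, N m; "width": finger opening in m; "finger_force": force on a finger pad.
Only numpy, scipy, OpenCV 4.12 (cv2) and the standard library are available. Lean on these libraries where they do the work, as an engineer would, in place of code of your own. Each camera call takes 0.05 s, during which the arm holds its last target. There are 200 camera calls.

### The job

Wind up the orange spring drive while it sits in its jig: turn its key clockwise by repeated partial turns until the key's red end points at the green mark, without overwinding it. Then lift the wound drive out of the jig's cavity and set it down gently, upright, in the empty white-lined bay of the blue tray.

Things in the scene. Friction and masses are not known exactly. Their poses are not given: they have to be found in the camera images.
- drive: orange spring drive, 60 x 44 x 50 mm (x, y, z), about 0.3 kg, loose; origin at the centre of its underside. Nose (+x): brass pinion sticking out 12 mm, 35 mm up. On top: a white dot at the nose edge (unwound), a green bar at the +y edge (wound), the key in the middle. It starts 20 mm deep in the jig; its top 30 mm stand clear, to be gripped across the 44 mm
- key (a joint): angle of the winding key, rad, about the vertical; grows clockwise seen from above. 0: unwound, red end over the white dot; 4.71 (three quarters of a turn): wound, red end over the green bar; stop at 5.8. Starts between 0.3 and 1.2. A spring (0.012 N m/rad) pulls it back, but a brake (0.11 N m) holds it where it is let go
- key_grip (a point): centre of the key's flat steel wing, on the key's axis, 71 mm above the drive's underside. Wing 40 mm long (along the point's x, red end at +x), 8 mm thick (y), 18 mm high; under it 12 mm of air and an 8 mm stem down to the drive's top. Turns with the key
- jig: the fixed winding jig: aluminium block 110 x 100 x 30 mm with an open cavity 63 x 47 mm, 20 mm deep, in the middle of its top. Origin at the centre of its underside, axes parallel to the drive's at the start
- bay (a point): centre of the floor of the empty, white-lined bay of the fixed blue tray. The bay is 142 mm along the point's x and 104 mm along its y, with walls 4 mm thick rising 12 mm (the divider 10 mm) above its floor. The other bay, at -y, holds two brass gears
- gear_a: bystander: brass gear 42 mm across, loose, lying in the tray's other bay
- gear_b: bystander: brass gear 34 mm across, loose, lying in the tray's other bay
- mouse: bystander: black computer mouse 100 x 60 x 35 mm, beyond the jig and tray
- screwdriver: bystander: screwdriver 170 mm long, lying beyond the jig and tray
- flask: bystander: olive drinking bottle 68 mm across, 190 mm high, on the right
- mug: bystander: white mug 80 mm across, 90 mm high, on the left

How it is judged:
On the way, in this order (a step that is already met when the one before it is completed fails the run):
1. the key is wound to the green mark (joint value at least 4.26, that is no more than 25 degrees short of the mark) with the drive still seated in the jig (value of joint key above 4.26 rad and z of drive in the frame of jig below 0.016 m and horizontal distance between drive and jig below 0.006 m), for 0.2 s.
2. the wound drive is lifted clear of the jig, its underside above the jig's top (z of drive in the frame of jig above 0.034 m and value of joint key above 4.26 rad), for 0.1 s.
At the end, for the whole second after the job is handed in: the drive stands at rest, upright (within about 6 degrees) and flat on the floor of the white-lined bay (underside within 4 mm of it, its centre within 55 mm along and 40 mm across of the bay's centre; any yaw), released, its key still within 25 degrees of the green mark (joint between 4.26 and 5.2) (value of joint key between 4.26 and 5.2 rad and z of drive in the frame of bay between -0.004 and 0.004 m and x of drive in the frame of bay between -0.055 and 0.055 m and y of drive in the frame of bay between -0.04 and 0.04 m and angle between drive's own z axis and vertical below 0.1 rad and linear speed of drive below 0.02 m/s); the robot touches nothing.
It fails at once if the key is overwound: more than 28 degrees (0.49 rad) past the green mark, joint above 5.2 (value of joint key above 5.2 rad).
It fails at once if the drive is dropped: it moves faster than 0.8 m/s without being held (a fall of some 3 cm or more) (linear speed of drive above 0.8 m/s and contact force between the fingers and drive below 0.1 N).
It fails at once if a bystander (gears, mouse, screwdriver, bottle, mug) is shifted by more than 20 mm (distance of any of mouse, screwdriver, flask, mug, gear_a, gear_b from where it was at the start of the episode above 0.02 m).
It also fails if it takes over 67 s, if anything falls off the work surface, if the arm or the gripper's body presses on something with over 40 N, if the wrist force passes 120 N, or if a joint passes its speed limit or range.

## Working session

There is one attempt and no reset: what is moved stays moved. The work goes in short steps, Python scripts to look and compute and a tool call to move; the robot and the scene stay as the last step left them, time stands still between calls to the robot, and variables do not carry over. Pictures are saved under pics/ and viewed, at most 10 in all, crops included, and the job is handed in when it is done.

Besides the shell and the picture viewer there is one more tool, called after "Call:" as name(argument=value, ...), one argument or row to a line, values as JSON. servo_tool: Moves the arm, as the interface text tells. Its arguments: {"type":"object","properties":{"commands":{"type":"array","items":{"type":"number"}}},"required":["commands"]}

```bash
mkdir -p pics
cat > h.py <<'E'
import numpy as np, cv2
from bench import robot, snapshot, spotter
from scipy.spatial.transform import Rotation as R
def T(o):
    M=np.eye(4);M[:3,:3]=R.from_euler('xyz',o['ee_rot']).as_matrix();M[:3,3]=o['tool_pos'];return M
def shot(n):
    o=robot.get_obs();s=snapshot(n)
    s['E']=T(o)@np.array(s['hand_eye']) if n=='wrist' else np.array(s['extrinsics']);return s
def ray(s,px):
    K=np.array(s['camera_matrix']);px=np.atleast_2d(np.array(px,float))
    d=np.c_[(px[:,0]-K[0,2])/K[0,0],(px[:,1]-K[1,2])/K[1,1]];u=d.copy()
    for _ in range(20): u=d/(1+s['k1']*(u**2).sum(1,keepdims=True))
    return s['E'][:3,3],np.c_[u,np.ones(len(u))]@s['E'][:3,:3].T
def atz(s,px,z):
    o,d=ray(s,px);return o+d*((z-o[2])/d[:,2:])
def proj(s,P):
    P=np.atleast_2d(P);c=(P-s['E'][:3,3])@s['E'][:3,:3];u=c[:,:2]/c[:,2:]
    u=u*(1+s['k1']*(u**2).sum(1,keepdims=True));K=np.array(s['camera_matrix'])
    return np.c_[u[:,0]*K[0,0]+K[0,2],u[:,1]*K[1,1]+K[1,2]]
E
python3 - <<'E'
from h import *
o=robot.get_obs();print(o,robot.tips_ahead)
for n in('top','scene'):
    s=shot(n);cv2.imwrite(f'pics/{n}0.png',s['img']);print(n,s['E'].round(3).tolist(),s['k1'],np.array(s['camera_matrix']).tolist())
    for k in('drive','key','jig'):
        for r in spotter.trace(k,s)[:2]: print(k,r['conf'],r['box'])
E
```

```text
{'time': 0.0, 'joint_positions': array([ 1.12288932e+00,  8.79608426e-02,  1.37224421e+00,  7.18683636e-06,
        1.68359727e+00, -1.03091508e-01]), 'qvel': array([ 0.00145344, -0.00103162, -0.00043347, -0.00064433, -0.00025508,
        0.00076744]), 'joint_torque': array([ 1.06619533e-03, -3.40179420e+01, -3.02431297e+01,  7.19573814e-02,
        3.27373808e-02, -1.61691632e-04]), 'tool_pos': array([0.1856825 , 0.51715249, 0.21530606]), 'ee_rot': array([-3.13939545e+00, -2.34499629e-04,  2.79677770e+00]), 'wrist_force': array([-0.12661815,  1.22716954,  0.19928106]), 'wrist_torque': array([-0.00196814, -0.03919226,  0.0081253 ]), 'finger_force': 0.0, 'width': 0.09404665935113819} 0.011
top [[0.09, -0.971, 0.222, 0.248], [-0.996, -0.088, 0.019, 0.021], [0.001, -0.222, -0.975, 1.505], [0.0, 0.0, 0.0, 1.0]] -0.06531335179228752 [[600.9717965855785, 0.0, 318.85458252775743], [0.0, 600.9717965855785, 240.69993426480485], [0.0, 0.0, 1.0]]
drive 0.76 [402.8, 269.8, 27.3, 29.1]
key 0.73 [403.5, 268.7, 30.5, 31.6]
key 0.45 [410.4, 278.5, 17.9, 10.5]
jig 0.84 [392.2, 259.6, 54.4, 58.0]
scene [[0.392, 0.628, -0.672, 1.53], [0.92, -0.27, 0.285, -0.374], [-0.002, -0.73, -0.684, 1.043], [0.0, 0.0, 0.0, 1.0]] -0.133065944255078 [[608.4992438377659, 0.0, 310.00040235518117], [0.0, 608.4992438377659, 242.1617441728701], [0.0, 0.0, 1.0]]
drive 0.63 [192.6, 234.2, 24.8, 36.6]
key 0.45 [197.2, 238.8, 11.6, 15.7]
key 0.2 [75.1, 215.0, 40.8, 74.0]
jig 0.65 [179.1, 241.8, 53.6, 40.7]
jig 0.55 [344.2, 290.9, 48.7, 37.0]
```

Run:
```python
from h import *
import cv2
a=cv2.imread('pics/top0.png');
cv2.imwrite('pics/v1.png',cv2.resize(a,(800,600)))
s=shot('top');print(atz(s,[[416.5,284],[419,288]],0.06).round(3))
```

```text
[[ 0.49  -0.198  0.06 ]
 [ 0.481 -0.204  0.06 ]]
```

View pics/v1.png

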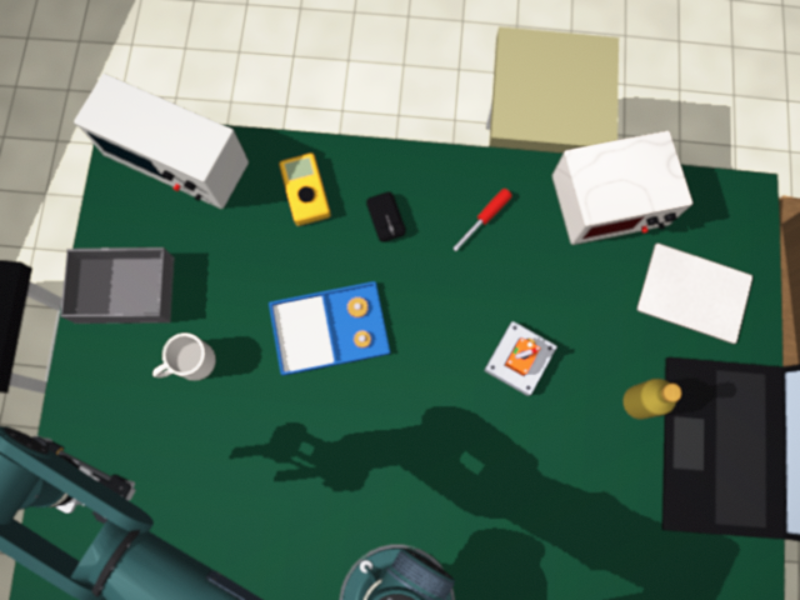

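```bash
cat >> h.py <<'E'
def go(p,yaw):
    o=robot.get_obs();M=T(o)
    G=R.from_euler('xyz',[np.pi,0,yaw]).as_matrix()
    v=R.from_matrix(M[:3,:3].T@G).as_rotvec(degrees=True)
    print('shift mm',(M[:3,:3].T@(np.array(p)-M[:3,3])*1e3).round(1),'turn',v.round(1),'yaw',o['ee_rot'],'t',o['time'])
E
python3 - <<'E'
from h import *
s=shot('wrist');print(np.array(s['hand_eye']).round(3).tolist(),np.array(s['camera_matrix']).tolist(),s['k1'])
go([.33,.16,.27],2.0);go([.43,-.19,.27],1.28)
s=shot('top')
print(atz(s,[[242,265]],0.004))
for n in('jig','gear_a','mug','flask'):
    print(n,[(r['conf'],r['box']) for r in spotter.trace(n,s)[:2]])
E
```

```text
[[-0.0, -0.967, -0.253, 0.074], [1.0, 0.0, -0.001, 0.002], [0.001, -0.253, 0.967, -0.169], [0.0, 0.0, 0.0, 1.0]] [[340.6808370198962, 0.0, 317.9155395404064], [0.0, 340.6808370198962, 237.30356975671995], [0.0, 0.0, 1.0]] -0.06381508556457909
shift mm [-256.5 -287.9  -53.5] turn [-0.   0.  45.7] yaw [-3.14156738e+00  1.76226988e-05  2.79680931e+00] t 0.5
shift mm [-468.9 -583.5  -53.5] turn [-0.   0.  86.9] yaw [-3.14156738e+00  1.76226988e-05  2.79680931e+00] t 0.5
[[0.50872891 0.23832289 0.004     ]]
jig [(0.84, [388.0, 259.2, 56.3, 59.2])]
gear_a [(0.78, [278.3, 235.0, 12.7, 19.7]), (0.65, [284.1, 264.4, 11.4, 11.9])]
mug [(0.73, [122.4, 268.1, 47.8, 36.4])]
flask [(0.83, [497.8, 303.9, 48.0, 28.5]), (0.17, [279.4, 236.9, 16.2, 17.3])]
```

Call:
servo_tool(
  commands=[-0.04, -0.046, -0.03, 0, 0, 8, 0.094, -0.08, -0.09, -0.05, 0, 0, 15, 0.094, -0.12, -0.135, -0.05, 0, 0, 22, 0.094, -0.16, -0.18, -0.05, 0, 0, 30, 0.094, -0.2, -0.23, -0.05, 0, 0, 38, 0.094, -0.25, -0.28, -0.05, 0, 0, 45, 0.094, -0.29, -0.325, -0.05, 0, 0, 53, 0.094, -0.33, -0.365, -0.05, 0, 0, 61, 0.094, -0.37, -0.41, -0.05, 0, 0, 69, 0.094, -0.41, -0.45, -0.05, 0, 0, 77, 0.094],
)

```text
time: 2.0
tool_pos: [0.4201, -0.0467, 0.2669]
ee_rot: [3.14, -0.0, 1.447]
wrist_force: [0.3, 1.5, 0.3]
width: 0.0937
finger_force: 0.0
```

Run:
```python
from h import *
print(robot.get_obs()['tool_pos'])
go([.485,-.20,.24],1.28)
```

```text
[ 0.42006718 -0.04672271  0.26686366]
shift mm [-144.1   83.3   27. ] turn [ 0.1 -0.   9.6] yaw [ 3.14022768e+00 -1.64906568e-04  1.44704125e+00] t 2.0
```

Call:
servo_tool(
  commands=[-0.048, 0.028, 0.01, 0, 0, 5, 0.094, -0.096, 0.056, 0.02, 0, 0, 9.6, 0.094, -0.144, 0.083, 0.027, 0, 0, 9.6, 0.094, -0.144, 0.083, 0.027, 0, 0, 9.6, 0.094],
)

```text
time: 2.5
tool_pos: [0.4851, -0.2, 0.2371]
ee_rot: [-3.138, -0.0, 1.281]
wrist_force: [0.3, 0.4, -0.0]
width: 0.0944
finger_force: 0.0
```

Run:
```python
from h import *
o=robot.get_obs();print(o['tool_pos'],o['ee_rot'],o['joint_positions'])
s=shot('wrist');np.savez('w1.npz',E=s['E']);cv2.imwrite('pics/w1.png',s['img'])
for n in('drive','key','jig'):
    print(n,[(r['conf'],r['box']) for r in spotter.trace(n,s)[:2]])
```

```text
[ 0.48513362 -0.20001037  0.23710753] [-3.13768272e+00 -3.57314951e-04  1.28089944e+00] [-4.98818143e-01  3.06924417e-02  1.38964939e+00 -4.66945419e-04
  1.72514983e+00 -2.08992841e-01]
drive [(0.71, [297.1, 195.5, 63.5, 47.9])]
key [(0.96, [309.8, 210.8, 29.8, 35.7])]
jig [(0.92, [272.1, 165.1, 108.0, 100.7])]
```

View pics/w1.png

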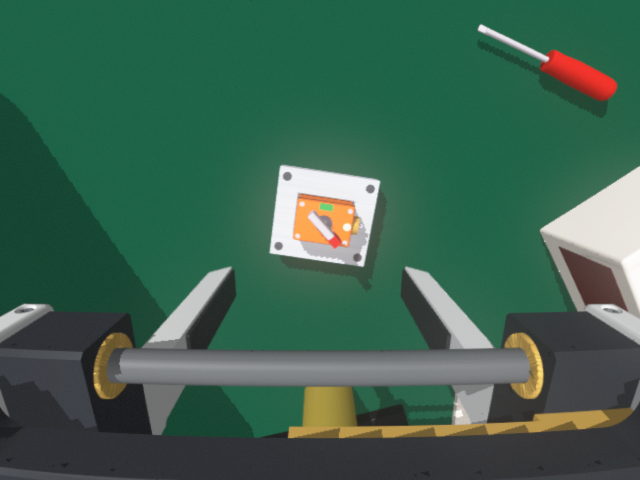

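```bash
cat >> h.py <<'E'
def key_est(s):
    """red blob centre & key trace"""
    k=spotter.trace('key',s)
    h=cv2.cvtColor(s['img'],cv2.COLOR_BGR2HSV)
    b=[int(v) for v in spotter.trace('drive',s)[0]['box']]
    m=np.zeros(h.shape[:2],np.uint8);m[b[1]-10:b[1]+b[3]+10,b[0]-10:b[0]+b[2]+10]=1
    def blob(lo,hi):
        q=cv2.inRange(h,lo,hi)*m;n,l,st,c=cv2.connectedComponentsWithStats(q);i=1+st[1:,4].argmax();return c[i],st[i,4]
    red=blob((0,180,120),(4,255,255));green=blob((45,150,60),(75,255,255))
    return k,red,green
E
python3 - <<'E'
from h import *
s=shot('wrist')
P=atz(s,[[281,165],[380,179],[364,266],[271,252]],.03);print(P.round(4))
c=P.mean(0);x=(P[1]+P[2]-P[0]-P[3]);print('jig c',c,'yaw',np.arctan2(x[1],x[0]),'lens',[np.linalg.norm(P[i]-P[i-1]).round(4) for i in range(4)])
k,r,g=key_est(s);print(r,g,k[0]['conf'],k[0]['box'])
print('red',atz(s,[r[0]],.09),'green',atz(s,[g[0]],.06))
cv2.imwrite('pics/w1c.png',cv2.resize(s['img'][150:280,250:400],None,fx=4.5,fy=4.5,interpolation=cv2.INTER_CUBIC))
for zz in (.03,):
  J=s
m=k[0]['region'];ys,xs=np.nonzero(m);print(len(xs));Q=atz(s,np.c_[xs,ys],.085)[:,:2];u,S,v=np.linalg.svd(Q-Q.mean(0));print(Q.mean(0),v[0],np.arctan2(v[0][1],v[0][0]))
E
```

```text
[[ 0.4624 -0.1301  0.03  ]
 [ 0.5629 -0.1752  0.03  ]
 [ 0.5206 -0.2688  0.03  ]
 [ 0.4208 -0.2216  0.03  ]]
jig c [ 0.49169522 -0.19889687  0.03      ] yaw -0.43198614781057265 lens [np.float64(0.1005), np.float64(0.1101), np.float64(0.1027), np.float64(0.1104)]Traceback (most recent call last):
  File "<stdin>", line 5, in <module>
  File "h.py", line 33, in key_est
    red=blob((0,180,120),(4,255,255));green=blob((45,150,60),(75,255,255))
                                            ~~~~^^^^^^^^^^^^^^^^^^^^^^^^^^
  File "h.py", line 32, in blob
    q=cv2.inRange(h,lo,hi)*m;n,l,st,c=cv2.connectedComponentsWithStats(q);i=1+st[1:,4].argmax();return c[i],st[i,4]
                                                                              ~~~~~~~~~~~~~~~^^
ValueError: attempt to get argmax of an empty sequence
```

```bash
sed -i 's/;green=blob.*$/;green=None/' h.py
python3 - <<'E'
from h import *
s=shot('wrist')
k,r,g=key_est(s);print(r,k[0]['conf'],k[0]['box'])
print('red',atz(s,[r[0]],.088))
cv2.imwrite('pics/w1c.png',cv2.resize(s['img'][150:280,250:400],None,fx=4.5,fy=4.5,interpolation=cv2.INTER_CUBIC))
m=k[0]['region'];ys,xs=np.nonzero(m);Q=atz(s,np.c_[xs,ys],.085)[:,:2];u,S,v=np.linalg.svd(Q-Q.mean(0),full_matrices=False);print(Q.mean(0),S,v[0],np.arctan2(v[0][1],v[0][0]))
c=np.array([.4917,-.1989]);
for z in(.09,.081):print(proj(s,[[*c,z]]))
E
```

```text
(array([337., 245.]), np.int32(1)) 0.96 [310.8, 212.6, 29.4, 36.1]
red [[ 0.49844907 -0.21809763  0.088     ]]
[ 0.48987805 -0.20284324] [0.26213635 0.0613269 ] [ 0.41102111 -0.91162583] -1.1472224541030587
[[325.07262704 229.08672929]]
[[324.86945793 226.98868597]]
```

View pics/w1c.png

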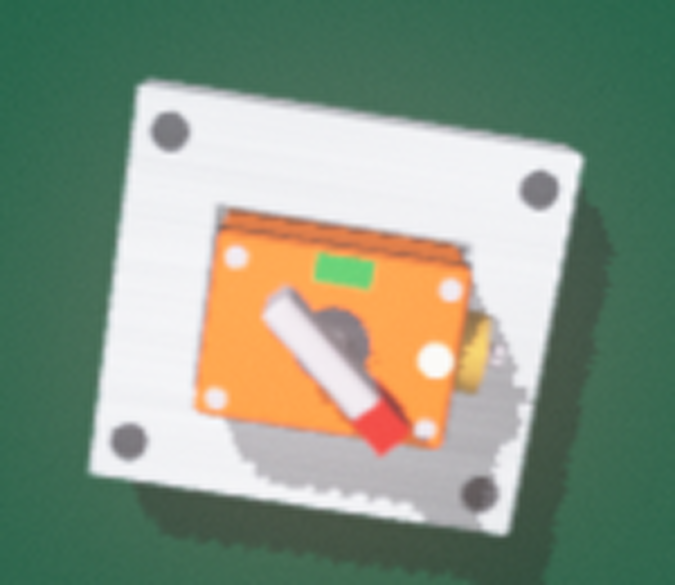

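Run:
```python
from h import *
s=shot('wrist')
f=lambda a:np.array(a)/4.5+[250,150]-.4
P=atz(s,f([[137,88],[580,158],[510,533],[91,472]]),.03)
c=P.mean(0);x=(P[1]+P[2]-P[0]-P[3]);print('jig c',c,'yaw',np.arctan2(x[1],x[0]),'lens',[np.linalg.norm(P[i]-P[i-1]).round(4) for i in range(4)])
P=atz(s,f([[262,313],[290,287],[412,428],[382,458]]),.09)
c=P.mean(0);x=(P[3]+P[2]-P[0]-P[1]);kd=np.arctan2(x[1],x[0]);print('key c',c,'yaw',kd,[np.linalg.norm(P[i]-P[i-1]).round(4) for i in range(4)])
P=atz(s,f([[218,229],[468,268],[438,447],[196,409]]),.06)
c=P.mean(0);x=(P[1]+P[2]-P[0]-P[3]);print('drive c',c,'yaw',np.arctan2(x[1],x[0]),'lens',[np.linalg.norm(P[i]-P[i-1]).round(4) for i in range(4)])
# bay
import numpy as np
```

```text
jig c [ 0.48941124 -0.20280103  0.03      ] yaw -0.4379408181905786 lens [np.float64(0.0991), np.float64(0.1101), np.float64(0.0989), np.float64(0.1106)]
key c [ 0.49025228 -0.20215604  0.09      ] yaw -1.1645966887515895 [np.float64(0.0413), np.float64(0.0082), np.float64(0.0407), np.float64(0.0093)]
drive c [ 0.48940296 -0.20142258  0.06      ] yaw -0.44340627326325294 lens [np.float64(0.0432), np.float64(0.0583), np.float64(0.0435), np.float64(0.0581)]
```

Run:
```python
from h import *
s=shot('top');r=spotter.trace('flask',s)[0];ys,xs=np.nonzero(r['region']);print(r['box'],xs.min(),xs.max())
for p,z in(([546,314],.19),([538,314],.185),([502,320],.02),([500,322],0.0)):print(p,z,atz(s,[p],z))
for q in ([.4,-.4],[.38,-.42],[.42,-.42],[.4,-.45]): print(q,proj(s,[[*q,0],[*q,.19]]).round().tolist())
s=shot('scene');r=spotter.trace('flask',s)[:2];print([(a['conf'],a['box']) for a in r])
for a in r:
  b=a['box'];print(atz(s,[[b[0]+b[2]/2,b[1]+b[3]-8]],0))
go([.490,-.202,.13],1.977)
```

```text
[496.8, 303.1, 49.0, 30.5] 498 544
[546, 314] 0.19 [[ 0.42694672 -0.46801631  0.19      ]]
[538, 314] 0.185 [[ 0.42611501 -0.45189087  0.185     ]]
[502, 320] 0.02 [[ 0.42579905 -0.4208306   0.02      ]]
[500, 322] 0.0 [[ 0.42274547 -0.42185252  0.        ]]
[0.4, -0.4] [[491.0, 330.0], [515.0, 324.0]]
[0.38, -0.42] [[499.0, 339.0], [524.0, 334.0]]
[0.42, -0.42] [[499.0, 323.0], [524.0, 315.0]]
[0.4, -0.45] [[511.0, 332.0], [538.0, 326.0]]
[(0.73, [73.3, 214.3, 45.4, 77.0])]
[[ 0.43573583 -0.46352361  0.        ]]
shift mm [ -3.3   6.  109.5] turn [  0.   -0.  -39.6] yaw [ 3.14146332e+00 -6.60189855e-05  1.28551262e+00] t 3.25
```

Call:
servo_tool(
  commands=[-0.001, 0.002, 0.03, 0, 0, -10, 0.094, -0.002, 0.004, 0.06, 0, 0, -20, 0.094, -0.003, 0.006, 0.09, 0, 0, -30, 0.094, -0.003, 0.006, 0.11, 0, 0, -39.6, 0.094, -0.003, 0.006, 0.11, 0, 0, -39.6, 0.094],
)

```text
time: 3.88
tool_pos: [0.4888, -0.2012, 0.1273]
ee_rot: [-3.139, -0.004, 1.974]
wrist_force: [-0.4, 0.1, -0.3]
width: 0.0943
finger_force: 0.0
```

Run:
```python
from h import *
s=shot('wrist');b=[int(v) for v in spotter.trace('key',s)[0]['box']];print(b)
x0,y0=b[0]-30,b[1]-30
c=s['img'][y0:y0+b[3]+60,x0:x0+b[2]+60];print(x0,y0,c.shape)
cv2.imwrite('pics/w2.png',cv2.resize(c,None,fx=4,fy=4,interpolation=cv2.INTER_CUBIC))
go([.490,-.202,.078],1.977)
a=np.array([np.cos(-1.165),np.sin(-1.165)]);n=np.array([-a[1],a[0]])
q=[[*(np.array([.49,-.202])+i*.02*a+j*.004*n),.09] for i,j in((-1,-1),(-1,1),(1,1),(1,-1))]
print(((proj(s,q)+.4-[x0,y0])*4).round())
```

```text
[313, 233, 9, 64]
283 203 (124, 69, 3)
shift mm [ 0.2 -0.4 52.1] turn [ 0.   0.  -0.2] yaw [3.14102813e+00 5.29750889e-04 1.97383075e+00] t 3.975
[[116. 150.]
 [167. 150.]
 [166. 384.]
 [118. 384.]]
```

View pics/w2.png

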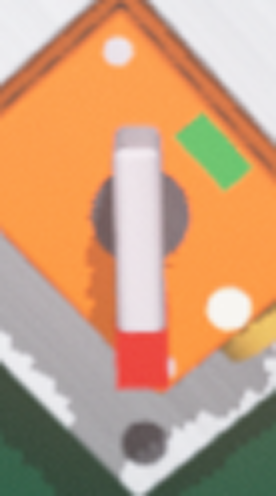

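Call:
servo_tool(
  commands=[0, 0, 0.03, 0, 0, 0, 0.094, 0, 0, 0.052, 0, 0, 0, 0.094, 0, 0, 0.052, 0, 0, 0, 0.05, 0, 0, 0.052, 0, 0, 0, 0, 0, 0, 0.052, 0, 0, 0, 0, 0, 0, 0.052, 0, 0, 0, 0, 0, 0, 0.052, 0, 0, 0, 0, 0, 0, 0.052, 0, 0, 0, 0, 0, 0, 0.052, 0, 0, 0, 0],
)

```text
time: 5.1
tool_pos: [0.4901, -0.2017, 0.0774]
ee_rot: [3.142, -0.0, 1.976]
wrist_force: [-0.4, 0.4, -0.5]
width: 0.027
finger_force: 0.0
```

Still closing. One more wait before turning.

Call:
servo_tool(
  commands=[0, 0, 0, 0, 0, 0, 0, 0, 0, 0, 0, 0, 0, 0, 0, 0, 0, 0, 0, 0, 0, 0, 0, 0, 0, 0, 0, 0],
)

```text
time: 5.6
tool_pos: [0.4898, -0.2017, 0.0772]
ee_rot: [-3.141, -0.001, 1.976]
wrist_force: [-0.8, -0.2, -0.8]
width: 0.0079
finger_force: 30.0
```

Call:
servo_tool(
  commands=[0, 0, 0, 0, 0, 8, 0, 0, 0, 0, 0, 0, 16, 0, 0, 0, 0, 0, 0, 24, 0, 0, 0, 0, 0, 0, 32, 0, 0, 0, 0, 0, 0, 40, 0, 0, 0, 0, 0, 0, 48, 0, 0, 0, 0, 0, 0, 56, 0, 0, 0, 0, 0, 0, 60, 0, 0, 0, 0, 0, 0, 60, 0],
)

```text
time: 6.72
tool_pos: [0.4897, -0.2022, 0.0772]
ee_rot: [-3.141, 0.001, 0.93]
wrist_force: [-0.2, -0.9, -1.7]
width: 0.0079
finger_force: 30.0
```

Call:
servo_tool(
  commands=[0, 0, 0, 0, 0, 8, 0, 0, 0, 0, 0, 0, 16, 0, 0, 0, 0, 0, 0, 24, 0, 0, 0, 0, 0, 0, 32, 0, 0, 0, 0, 0, 0, 40, 0, 0, 0, 0, 0, 0, 48, 0, 0, 0, 0, 0, 0, 54, 0, 0, 0, 0, 0, 0, 57, 0, 0, 0, 0, 0, 0, 57, 0],
)

```text
time: 7.85
tool_pos: [0.4899, -0.2026, 0.0774]
ee_rot: [3.14, 0.0, -0.064]
wrist_force: [-0.9, -3.6, -2.0]
width: 0.0078
finger_force: 30.0
```

Call:
servo_tool(
  commands=[0, 0, 0, 0, 0, 0, 0.094, 0, 0, 0, 0, 0, 0, 0.094, 0, 0, 0, 0, 0, 0, 0.094, 0, 0, 0, 0, 0, 0, 0.094, 0, 0, 0, 0, 0, 0, 0.094, 0, 0, 0, 0, 0, 0, 0.094],
)

```text
time: 8.6
tool_pos: [0.4901, -0.2017, 0.0774]
ee_rot: [-3.141, -0.0, -0.066]
wrist_force: [0.4, 0.1, -0.2]
width: 0.0642
finger_force: 0.0
```

Run:
```python
from h import *
o=robot.get_obs();print(o['joint_positions'],o['ee_rot'],o['tool_pos'])
s=shot('wrist');r=spotter.trace('key',s)[0];b=r['box'];print(r['conf'],b)
ys,xs=np.nonzero(r['region']);Q=atz(s,np.c_[xs,ys],.088)[:,:2];u,S,v=np.linalg.svd(Q-Q.mean(0),full_matrices=False);print(Q.mean(0),S,np.arctan2(v[0][1],v[0][0]))
cv2.imwrite('pics/w3.png',s['img'][100:400,150:500])
```

```text
[-4.97618107e-01  1.12893620e-01  1.62339409e+00  2.31554129e-04
  1.40537977e+00  1.13869093e+00] [-3.14135391e+00 -2.76871929e-05 -6.55508461e-02] [ 0.49008675 -0.20172186  0.07744705]
0.97 [314.0, 254.2, 15.4, 84.2]
[ 0.49001069 -0.20124546] [0.48529285 0.0840815 ] 3.080070103757053
```

View pics/w3.png

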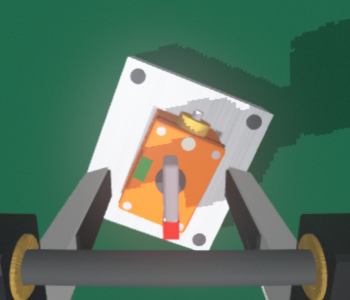

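Call:
servo_tool(
  commands=[0, 0, 0, 0, 0, -10, 0.094, 0, 0, 0, 0, 0, -20, 0.094, 0, 0, 0, 0, 0, -30, 0.094, 0, 0, 0, 0, 0, -40, 0.094, 0, 0, 0, 0, 0, -50, 0.094, 0, 0, 0, 0, 0, -60, 0.094, 0, 0, 0, 0, 0, -70, 0.094, 0, 0, 0, 0, 0, -80, 0.094, 0, 0, 0, 0, 0, -90, 0.08, 0, 0, 0, 0, 0, -100, 0.07],
)

```text
time: 9.95
tool_pos: [0.4901, -0.2018, 0.0775]
ee_rot: [3.142, -0.0, 1.686]
wrist_force: [-0.3, -0.1, -0.6]
width: 0.0773
finger_force: 0.0
```

Call:
servo_tool(
  commands=[0, 0, 0, 0, 0, -10, 0.06, 0, 0, 0, 0, 0, -20, 0.06, 0, 0, 0, 0, 0, -30, 0.06, 0, 0, 0, 0, 0, -40, 0.06, 0, 0, 0, 0, 0, -50, 0.06, 0, 0, 0, 0, 0, -60, 0.06, 0, 0, 0, 0, 0, -70, 0.06, 0, 0, 0, 0, 0, -80, 0.06, 0, 0, 0, 0, 0, -80, 0.03, 0, 0, 0, 0, 0, -80, 0],
)

```text
time: 11.2
tool_pos: [0.4901, -0.2018, 0.0775]
ee_rot: [3.142, 0.0, 3.074]
wrist_force: [0.1, 0.1, 0.1]
width: 0.043
finger_force: 0.0
```

Call:
servo_tool(
  commands=[0, 0, 0, 0, 0, 0, 0, 0, 0, 0, 0, 0, 0, 0, 0, 0, 0, 0, 0, 0, 0, 0, 0, 0, 0, 0, 0, 0, 0, 0, 0, 0, 0, 0, 0, 0, 0, 0, 0, 0, 0, 0],
)

```text
time: 11.95
tool_pos: [0.49, -0.2024, 0.0775]
ee_rot: [-3.14, 0.0, 3.076]
wrist_force: [-0.8, -2.9, -0.9]
width: 0.0079
finger_force: 30.0
```

Call:
servo_tool(
  commands=[0, 0, 0, 0, 0, 8, 0, 0, 0, 0, 0, 0, 16, 0, 0, 0, 0, 0, 0, 24, 0, 0, 0, 0, 0, 0, 32, 0, 0, 0, 0, 0, 0, 40, 0, 0, 0, 0, 0, 0, 48, 0, 0, 0, 0, 0, 0, 54, 0, 0, 0, 0, 0, 0, 56, 0, 0, 0, 0, 0, 0, 56, 0],
)

```text
time: 13.08
tool_pos: [0.4898, -0.2029, 0.0776]
ee_rot: [-3.14, 0.002, 2.099]
wrist_force: [-0.9, -4.6, -0.1]
width: 0.0079
finger_force: 30.0
```

Call:
servo_tool(
  commands=[0, 0, 0, 0, 0, 8, 0, 0, 0, 0, 0, 0, 16, 0, 0, 0, 0, 0, 0, 24, 0, 0, 0, 0, 0, 0, 32, 0, 0, 0, 0, 0, 0, 40, 0, 0, 0, 0, 0, 0, 48, 0, 0, 0, 0, 0, 0, 53, 0, 0, 0, 0, 0, 0, 55, 0, 0, 0, 0, 0, 0, 55, 0, 0, 0, 0, 0, 0, 55, 0],
)

```text
time: 14.32
tool_pos: [0.4891, -0.203, 0.0776]
ee_rot: [-3.141, 0.003, 1.139]
wrist_force: [-2.9, -5.7, 0.4]
width: 0.0078
finger_force: 30.0
```

Call:
servo_tool(
  commands=[0, 0, 0, 0, 0, 0, 0.094, 0, 0, 0, 0, 0, 0, 0.094, 0, 0, 0, 0, 0, 0, 0.094, 0, 0, 0, 0, 0, 0, 0.094, 0, 0, 0, 0, 0, 0, 0.094, 0, 0, 0, 0, 0, 0, 0.094, 0, 0, 0, 0, 0, 0, 0.094, 0, 0, 0, 0, 0, 0, 0.094],
)

```text
time: 15.32
tool_pos: [0.4901, -0.2018, 0.0775]
ee_rot: [3.142, -0.0, 1.139]
wrist_force: [-0.6, -0.2, 0.7]
width: 0.0845
finger_force: 0.0
```

Run:
```python
from h import *
o=robot.get_obs();print(o['joint_positions'],o['ee_rot'],o['tool_pos'])
s=shot('wrist');r=spotter.trace('key',s)[0];b=r['box'];print(r['conf'],b)
ys,xs=np.nonzero(r['region']);Q=atz(s,np.c_[xs,ys],.088)[:,:2];u,S,v=np.linalg.svd(Q-Q.mean(0),full_matrices=False);print(Q.mean(0),S,np.arctan2(v[0][1],v[0][0]))
cv2.imwrite('pics/w4.png',cv2.resize(s['img'][150:400,150:500],None,fx=2,fy=2))
go([.490,-.202,.13],-.438);go([.490,-.202,.13],-.438+np.pi)
```

```text
[-4.97635822e-01  1.12883802e-01  1.62337986e+00  1.33303995e-04
  1.40529441e+00 -6.55571765e-02] [ 3.14154954e+00 -1.28935907e-04  1.13869573e+00] [ 0.49010011 -0.20177719  0.07745899]
0.67 [309.2, 254.6, 17.0, 80.1]
[ 0.49034228 -0.19879717] [0.49045811 0.09314078] -1.9983008005241247
shift mm [ -0.2   0.  -52.5] turn [-0.  -0.  90.3] yaw [-3.14158265e+00 -1.08353557e-04  1.13871793e+00] t 15.425
shift mm [ -0.2   0.  -52.5] turn [  0.   -0.  -89.7] yaw [-3.14158265e+00 -1.08353557e-04  1.13871793e+00] t 15.425
```

View pics/w4.png

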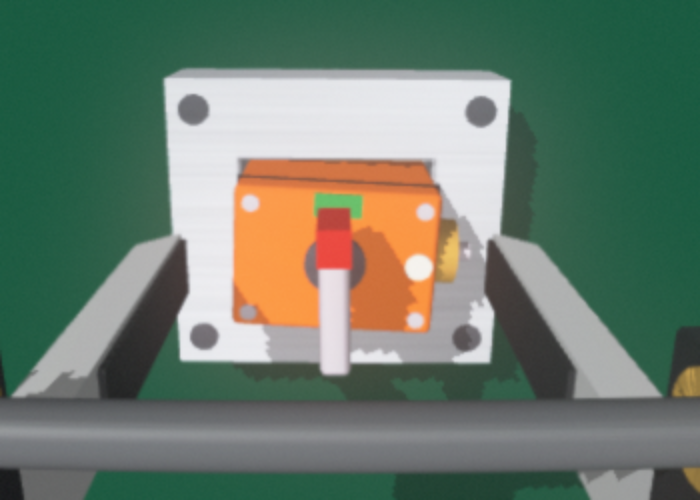

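Call:
servo_tool(
  commands=[0, 0, 0, 0, 0, 10, 0.094, 0, 0, 0, 0, 0, 20, 0.094, 0, 0, 0, 0, 0, 30, 0.094, 0, 0, 0, 0, 0, 40, 0.094, 0, 0, 0, 0, 0, 50, 0.094, 0, 0, 0, 0, 0, 60, 0.094, 0, 0, 0, 0, 0, 70, 0.094, 0, 0, 0, 0, 0, 80, 0.094, 0, 0, 0, 0, 0, 90.3, 0.094, 0, 0, 0, 0, 0, 90.3, 0.094],
)

```text
time: 16.68
tool_pos: [0.4901, -0.2018, 0.0774]
ee_rot: [-3.141, 0.0, -0.435]
wrist_force: [0.6, -0.1, 0.3]
width: 0.0941
finger_force: 0.0
```

Call:
servo_tool(
  commands=[0, 0, 0.01, 0, 0, 0, 0.094, 0, 0, 0.02, 0, 0, 0, 0.094, 0, 0, 0.031, 0, 0, 0, 0.094, 0, 0, 0.031, 0, 0, 0, 0.04, 0, 0, 0.031, 0, 0, 0, 0.03, 0, 0, 0.031, 0, 0, 0, 0.03, 0, 0, 0.031, 0, 0, 0, 0.03, 0, 0, 0.031, 0, 0, 0, 0.03, 0, 0, 0.031, 0, 0, 0, 0.03, 0, 0, 0.031, 0, 0, 0, 0.03],
)

```text
time: 17.92
tool_pos: [0.4904, -0.2025, 0.0469]
ee_rot: [3.141, -0.001, -0.437]
wrist_force: [-0.5, -3.3, 0.9]
width: 0.044
finger_force: 29.8
```

Run:
```python
from h import *
print({k:robot.get_obs()[k] for k in('tool_pos','width','finger_force','wrist_force')})
s=shot('top');c=s['img'][210:320,200:330];cv2.imwrite('pics/tray.png',cv2.resize(c,None,fx=5,fy=5,interpolation=cv2.INTER_CUBIC))
```

```text
{'tool_pos': array([ 0.49038359, -0.20252592,  0.0468528 ]), 'width': 0.043951867815125736, 'finger_force': 29.824988543987274, 'wrist_force': array([-0.52218495, -3.3191939 ,  0.88185228])}
```

View pics/tray.png

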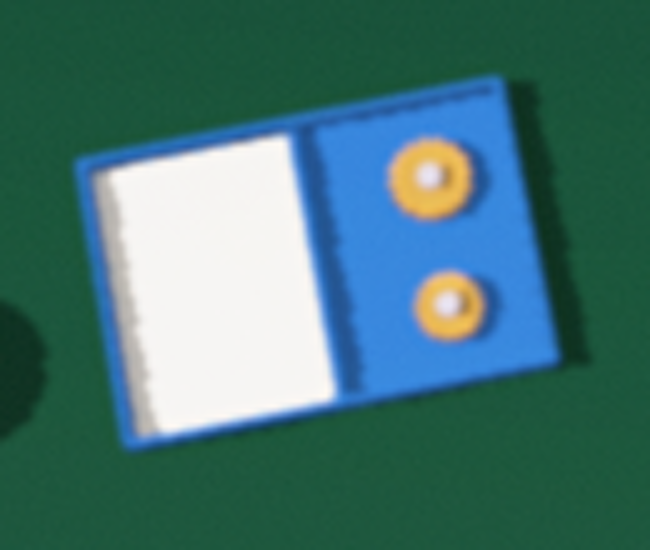

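Call:
servo_tool(
  commands=[0, 0, -0.01, 0, 0, 0, 0.03, 0, 0, -0.02, 0, 0, 0, 0.03, 0, 0, -0.035, 0, 0, 0, 0.03, 0, 0, -0.05, 0, 0, 0, 0.03, 0, 0, -0.07, 0, 0, 0, 0.03, 0, 0, -0.09, 0, 0, 0, 0.03, 0, 0, -0.11, 0, 0, 0, 0.03, 0, 0, -0.11, 0, 0, 0, 0.03],
)

```text
time: 18.98
tool_pos: [0.4913, -0.202, 0.1595]
ee_rot: [-3.141, -0.005, -0.437]
wrist_force: [0.1, -1.4, -2.9]
width: 0.0439
finger_force: 29.8
```

Run:
```python
from h import *
s=shot('top');f=lambda a:np.array(a)/5+[200,210]-.4
P=atz(s,f([[93,172],[291,133],[338,398],[132,438]]),.004);c=P.mean(0);print(P.round(3),c,[np.linalg.norm(P[i]-P[i-1]).round(4) for i in range(4)])
x=P[0]+P[1]-P[2]-P[3];print('bay yaw',np.arctan2(x[1],x[0]))
go([*c[:2],.157],.2)
print({k:robot.get_obs()[k] for k in('width','finger_force','wrist_force','joint_positions')})
```

```text
[[0.558 0.306 0.004]
 [0.587 0.207 0.004]
 [0.453 0.168 0.004]
 [0.423 0.269 0.004]] [0.5052248  0.23724182 0.004     ] [np.float64(0.1391), np.float64(0.1032), np.float64(0.1396), np.float64(0.1052)]
bay yaw 0.2750737463678838
shift mm [-172.5 -403.9    0.6] turn [  0.   -0.1 -36.5] yaw [-3.14110950e+00 -2.14681043e-03 -4.37099968e-01] t 19.025
{'width': 0.04370856043811847, 'finger_force': 29.84628438949585, 'wrist_force': array([-0.25085069,  0.58449236, -3.98566411]), 'joint_positions': array([-4.97350397e-01,  6.09506411e-02,  1.51514626e+00,  6.11566236e-04,
        1.56338193e+00,  1.51054149e+00])}
```

Call:
servo_tool(
  commands=[-0.01, -0.02, 0, 0, 0, -2, 0.03, -0.03, -0.06, 0, 0, 0, -6, 0.03, -0.05, -0.11, 0, 0, 0, -10, 0.03, -0.07, -0.16, 0, 0, 0, -15, 0.03, -0.09, -0.21, 0, 0, 0, -20, 0.03, -0.11, -0.26, 0, 0, 0, -24, 0.03, -0.13, -0.31, 0, 0, 0, -28, 0.03, -0.15, -0.355, 0, 0, 0, -32, 0.03, -0.165, -0.39, 0, 0, 0, -35, 0.03, -0.172, -0.404, 0, 0, 0, -36.5, 0.03],
)

```text
time: 20.27
tool_pos: [0.5034, 0.2396, 0.1551]
ee_rot: [-3.141, 0.003, 0.205]
wrist_force: [0.3, -0.5, -2.5]
width: 0.0438
finger_force: 29.8
```

Call:
servo_tool(
  commands=[0, 0, 0.02, 0, 0, 0, 0.03, 0, 0, 0.04, 0, 0, 0, 0.03, 0, 0, 0.06, 0, 0, 0, 0.03, 0, 0, 0.08, 0, 0, 0, 0.03, 0, 0, 0.09, 0, 0, 0, 0.03, 0, 0, 0.1, 0, 0, 0, 0.03, 0, 0, 0.1, 0, 0, 0, 0.03],
)

```text
time: 21.15
tool_pos: [0.5048, 0.2368, 0.0558]
ee_rot: [3.141, 0.001, 0.2]
wrist_force: [0.1, 0.6, -3.0]
width: 0.0437
finger_force: 29.8
```

Run:
```python
from h import *
go([.505,.237,.042],.275)
print(robot.get_obs())
s=shot('top');o=s['img'][210:320,200:330];s=shot('scene');b=spotter.trace('drive',s)[0]['box'];x,y=int(b[0]),int(b[1]);print(b)
c=s['img'][y-50:y+90,x-70:x+100];cv2.imwrite('pics/p1.png',np.hstack([cv2.resize(o,(400,340)),cv2.resize(c,(400,340))]))
```

```text
shift mm [ 0.2 -0.2 13.8] turn [ 0.   0.1 -4.3] yaw [3.14138995e+00 1.49644969e-03 1.99671378e-01] t 21.15
{'time': 21.15, 'joint_positions': array([3.36869994e-01, 1.91307542e-01, 1.57940970e+00, 3.94415844e-06,
       1.37238552e+00, 1.70799401e+00]), 'qvel': array([ 0.00133718, -0.00970101, -0.0225696 ,  0.0019445 ,  0.00250373,
        0.00139694]), 'joint_torque': array([-2.29941256e-02, -3.73831165e+01, -2.90791762e+01,  3.88685876e-03,
       -1.26796262e-01,  1.47939541e-04]), 'tool_pos': array([0.50482144, 0.23677022, 0.05582356]), 'ee_rot': array([3.14138995e+00, 1.49644969e-03, 1.99671378e-01]), 'wrist_force': array([ 0.13142801,  0.58806153, -2.9948282 ]), 'wrist_torque': array([-0.00663493,  0.18070746,  0.02362378]), 'finger_force': 29.846309423446655, 'width': 0.04365598589043403}
[358.9, 190.1, 29.2, 40.7]
```

View pics/p1.png

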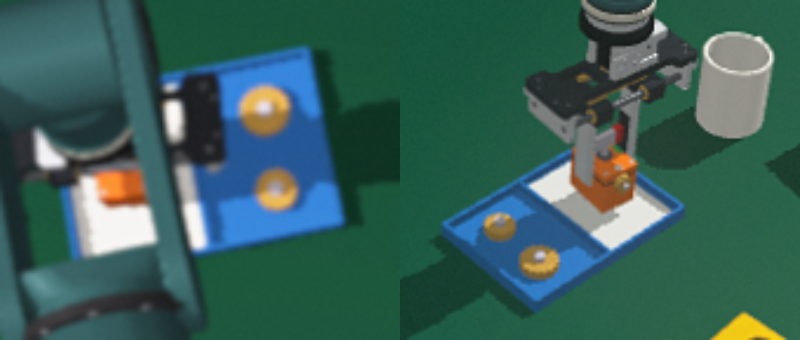

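Call:
servo_tool(
  commands=[0, 0, 0.004, 0, 0, 0, 0.03, 0, 0, 0.008, 0, 0, 0, 0.03, 0, 0, 0.011, 0, 0, 0, 0.03, 0, 0, 0.012, 0, 0, 0, 0.03, 0, 0, 0.012, 0, 0, 0, 0.03],
)

```text
time: 21.92
tool_pos: [0.5053, 0.237, 0.0443]
ee_rot: [-3.142, 0.0, 0.2]
wrist_force: [-0.2, 0.2, -2.8]
width: 0.044
finger_force: 29.8
```

Call:
servo_tool(
  commands=[0, 0, 0.001, 0, 0, 0, 0.03, 0, 0, 0.002, 0, 0, 0, 0.03, 0, 0, 0.002, 0, 0, 0, 0.03],
)

```text
time: 22.3
tool_pos: [0.5053, 0.237, 0.0424]
ee_rot: [-3.142, 0.0, 0.2]
wrist_force: [-0.4, 0.3, -2.3]
width: 0.0437
finger_force: 29.8
```

Call:
servo_tool(
  commands=[0, 0, 0.0005, 0, 0, 0, 0.03, 0, 0, 0.001, 0, 0, 0, 0.03, 0, 0, 0.001, 0, 0, 0, 0.03],
)

```text
time: 22.68
tool_pos: [0.5053, 0.2371, 0.0414]
ee_rot: [-3.142, 0.0, 0.2]
wrist_force: [-0.3, 0.3, -2.2]
width: 0.0437
finger_force: 29.8
```

Call:
servo_tool(
  commands=[0, 0, 0.0005, 0, 0, 0, 0.03, 0, 0, 0.001, 0, 0, 0, 0.03, 0, 0, 0.001, 0, 0, 0, 0.03],
)

```text
time: 23.05
tool_pos: [0.5054, 0.2371, 0.0408]
ee_rot: [-3.142, -0.0, 0.2]
wrist_force: [-1.6, 0.5, 0.0]
width: 0.0435
finger_force: 29.8
```

Call:
servo_tool(
  commands=[0, 0, 0.0005, 0, 0, 0, 0.03, 0, 0, 0.0005, 0, 0, 0, 0.05, 0, 0, 0.0005, 0, 0, 0, 0.07, 0, 0, 0.0005, 0, 0, 0, 0.09, 0, 0, 0.0005, 0, 0, 0, 0.09, 0, 0, 0.0005, 0, 0, 0, 0.09, 0, 0, 0.0005, 0, 0, 0, 0.09, 0, 0, 0.0005, 0, 0, 0, 0.09],
)

```text
time: 24.05
tool_pos: [0.5054, 0.2371, 0.04]
ee_rot: [-3.142, -0.0, 0.2]
wrist_force: [0.1, -0.3, 0.6]
width: 0.09
finger_force: 0.0
```

Call:
servo_tool(
  commands=[0, 0, -0.02, 0, 0, 0, 0.09, 0, 0, -0.05, 0, 0, 0, 0.09, 0, 0, -0.08, 0, 0, 0, 0.09, 0, 0, -0.12, 0, 0, 0, 0.09, 0, 0, -0.16, 0, 0, 0, 0.09, 0, 0, -0.16, 0, 0, 0, 0.09],
)

```text
time: 24.8
tool_pos: [0.5074, 0.2378, 0.2045]
ee_rot: [-3.14, -0.009, 0.2]
wrist_force: [0.3, 0.2, 0.4]
width: 0.0897
finger_force: 0.0
```

Run:
```python
from h import *
s=shot('wrist');c=s['img'][100:350,150:500];cv2.imwrite('pics/p2.png',cv2.resize(c,(700,500)))
```

```text
(no output)
```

View pics/p2.png

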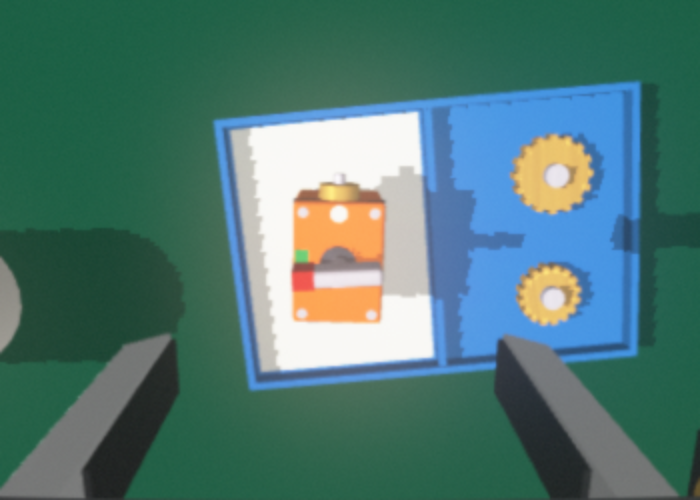

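The picture shows the drive upright in the middle of the white bay, with its centre near (338,262). The key's red end, near (303,280), lies over the green bar near (301,257), and the fingers are clear.

```bash
python3 -c "from bench import close_job;print(close_job())"
```

```text
the job is handed in; nothing more can be done
None
```

I wound the drive to the green mark in two partial turns and lifted it out of the jig. It now stands upright and released in the white-lined bay, and I handed the job in at about 25 s. No verdict came back, but the last picture showed the key's red end still at the green bar.

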